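Load and clamp a hardwood block in the bridge jig

ROBOT

A 6-joint arm with a two-finger parallel gripper is mounted at the origin on a cart in front of the work surface, level with it; the furniture and walls round the work are solid. World frame = base frame: x ahead of the robot, y to its left, z up, the work surface at z = 0. Lengths are in m, angles in rad, forces in N, time in s.
With the tool pointing down it reaches from about 0.35 to 0.975 m from the base axis. Payload 4.9 kg.
Tool frame: the origin (TCP) lies midway between the tips of the shut fingers; the grasp point (between the pads) lies 19 mm behind it; z points along the fingers, y is the line along which they close (so a half turn about z gives the same grasp; the last joint's range is limited). The gripper opens to 85 mm and grips with 20 to 120 N. Pads are 22 mm wide; open, the fingers measure 114 mm over their backs; the gripper's body (76 mm by 85 mm) begins 54 mm behind the grasp point. The pads swing forward as they close: fully open they stand 13 mm farther back than shut.
Start: joints at [-1.252, 0.053, 1.613, -0, 1.476, -0.119], TCP at [0.265, -0.566, 0.231] pointing down, gripper open.
Joint ranges: [-3.01, 3.01], [-1.01, 2.22], [0.06, 2.58], [-1.02, 4.17], [0.09, 2.62], [-3.14, 3.14]. Speed limits (rad/s): [2.57, 2.57, 3.14, 3.14, 3.14, 3.14].

INTERFACE

Orientations are given as a unit quaternion [w, x, y, z].
In Python, from plant import * gives the robot as it stands.
- The arm moves only by the tool jog_arm, never from a script. Its argument "targets" is a list of rows, each a list of 3 entries, a list of its own where there are three numbers: the shift along the tool's x, y, z in units of 25 mm (1.0 is 25 mm), then the turn, a rotation vector about the tool's x, y, z in units of 8 degrees (1.0 is 8 degrees), then the opening in per cent of the stroke, from 0 (shut) to 100 (fully open). A call has 1 to 8 rows; each row is the pose to reach, as a shift and turn from the pose commanded when the call began, along the tool's axes at that moment; what a row does not reach only later rows make up. A row lasts 1/8 s, in which the tool goes at most 62.5 mm and 10.7 degrees, less where a joint would pass 70% of its speed; a pose out of reach is approached as far as the arm can. A call with a gripper value outside its range is refused whole. The fingers move at their own pace and stop on an object; the grip force is fixed at half the most. Time passes only in rows, so rows that repeat a pose let the fingers close. It gives the time, the measured TCP pose, the force, the opening and the grip force at its end, in the units of the state.
- state(): the state, without advancing time (a new reading comes with each control period).
- grab_frame(name): name is "scene" or "top" or "wrist"; returns (picture, depth): 384x512x3 uint8, red, green, blue; 384x512 float32, m along the optical axis (not along the pixel's ray), 0 where there is no reading.
- camera_params(name): a dict with "fovy" (degrees; the focal length in pixels is half the picture's height over the tangent of half this angle, whatever the lens; pixels are square), "cx", "cy" (the principal point, pixels), "rvec" (rotation vector, rad) and "tvec" (3), from world to camera coordinates, as OpenCV has them; the wrist camera has in their place "hand_eye" (4x4, takes a point from camera to tool coordinates, whose origin is the TCP and whose axes are the flange's). Camera axes: x right, y down, z forward; pixel columns grow to the right and rows downward; lengths in m; the calibration is good to about 2 mm. A picture is of the moment at which its call begins: read the wrist's pose just before it. camera_params takes no time and is no camera call.
- job_done(): hands the job in; it is judged then, once.
The state is a dict: "time": time; "joint_pos": joint angles; "joint_vel": joint speeds; "joint_efforts": joint torques, N m; "tool_pos": TCP position; "tool_rot": TCP orientation; "contact_force": force on the tool from outside, world axes, zero at the start; "ft_torque": the same for the moment, N m; "gripper_width": opening from 0.0 (shut) to 1.0 (fully open); "grasp_force": force on a finger pad.
Only numpy, scipy, OpenCV 4.12 (cv2) and the standard library are available. Lean on these libraries where they do the work, as an engineer would, in place of code of your own. Each camera call takes 0.05 s, during which the arm holds its last target. There are 200 camera calls.

TASK

Load the hardwood block lengthwise into the clamping jig: slide it along the channel and under the bridge until it is fully home against the depth stop at the far end. Then wind the crank on top clockwise until the clamp foot presses the block down firmly, and let go. Leave the other tools and tins on the bench where they are.

Things in the scene. Friction and masses are not known exactly. Their poses are not given: they have to be found in the camera images.
- wood_block: loose plain hardwood block, 55 (x) x 110 (y, along the grain) x 32 mm (z), about 0.12 kg; origin at the centre of its underside. Its two ends are alike. It starts flat on the bench right of the jig.
- clamp_jig: fixed aluminium bridge jig on the bench; place and yaw vary. Origin on the bench, mid-channel, below the bridge's front edge; x points inward along the channel (away from the robot), z up. Channel 60 mm wide; its floor is the bench. Walls 14 mm thick, 70 mm high; bridge plate over them from x = 0 to 165 mm, 88 mm wide, underside 70 mm and top 80 mm above the bench.
- channel_mouth (a point): middle of the channel's mouth, on the bench, at x = -50 mm in the jig frame; axes as the jig's. From here a lead-in, about 69 mm wide at the mouth, narrows to 60 mm at x = -35 mm; then guides go straight on to the bridge at x = 0. Lead-in and guides are 24 mm high, up to 14 mm thick and open above.
- stop_face (a point): centre of the front face of the depth stop, a dark steel block 52 mm wide in the channel under the bridge, 16 mm above the bench; axes as the jig's. It stands at x = 132 to 150 mm in the jig frame, set anew each time; does not give below 60 N. With the block's end touching it, the block's near end lies 22 to 40 mm inward of the bridge's front edge.
- clamp_foot: round rubber clamp foot, 34 mm across, hanging below the bridge at x = 55 mm, y = 0 in the jig frame; origin at the centre of its underside, which starts 43 to 50 mm above the bench. It is sprung: it presses with about 3 N at first touch and 1.5 N more for each mm the screw goes on after that.
- crank (a joint): crank angle, rad; grows as it turns clockwise from above, lowering the foot 12 mm a turn (underside at 56 mm minus 1.91 mm per rad while free). The foot meets the block's top at 12.6 rad; end stop at 16.75 rad, where it presses with about 15 N (allowed). Stays where left; takes about 2 N at the grip. Starts at 3.5 to 6.5 rad.
- crank_knob (a point): middle of the crank's upright black grip, which spins freely on its pin: 18 to 21 mm in diameter, from 102 to 144 mm above the bench, this point at 124 mm. It goes round the vertical crank axis, at x = 55 mm, y = 0 in the jig frame, at a radius of 40 mm; the crank arm lies below it, top 101 mm above the bench.
- grease_tin: bystander, to be left alone: grease tin, upright, 69 mm across, 54 mm tall; origin at the centre of its underside
- spanner_1: bystander, to be left alone: combination spanner lying flat, 40x194x8 mm, long axis y; origin at the centre of its underside
- tape_measure: bystander, to be left alone: pocket tape measure, 32x74x58 mm; origin at the centre of its underside
- screwdriver_1: bystander, to be left alone: flat screwdriver lying, 212x27x28 mm, long axis x; origin at the centre of its underside
Not all that is in view belongs to the job. What is shaped like the wood_block but purple is not meant.

How it is judged:
On the way, in this order (a step that is already met when the one before it is completed fails the run):
1. the block lies under the bridge with its end against the depth stop (x of wood_block in the frame of stop_face above -0.059 m and y of wood_block in the frame of stop_face between -0.006 and 0.006 m and angle between the y axis of wood_block and the x axis of clamp_jig, either way round below 0.09 rad and angle between wood_block's own z axis and vertical below 0.06 rad and height (world z) of wood_block below 0.006 m), for 0.2 s.
2. the clamp foot presses on the block (contact force between clamp_foot and wood_block above 4 N), for 0.2 s.
At the end, for the whole second after the job is handed in: The block lies flat, lengthwise in the channel (within 0.09 rad, 6 mm sideways of the stop's centre), its end within 4 mm of the depth stop, the clamp foot presses it with more than 4 N, and block and crank are at rest (all of step 1 and contact force between clamp_foot and wood_block above 4 N and linear speed of wood_block below 0.02 m/s and velocity of joint crank below 0.1 rad/s); the robot touches nothing.
It fails at once if a bystander is moved by more than 30 mm (distance of any of grease_tin, spanner_1, tape_measure, screwdriver_1 from where it was at the start of the episode above 0.03 m).
It also fails if it takes over 72 s, if anything falls off the work surface, if the arm or the gripper's body presses on something with over 40 N, if the wrist force passes 120 N, or if a joint passes its speed limit or range.

## Working session

There is one attempt and no reset: what is moved stays moved. The work goes in short steps, Python scripts to look and compute and a tool call to move; the robot and the scene stay as the last step left them, time stands still between calls to the robot, and variables do not carry over. Pictures are saved under pics/ and viewed, at most 10 in all, crops included, and the job is handed in when it is done.

Besides the shell and the picture viewer there is one more tool, called as name(argument=value, ...), one argument or row to a line, values as JSON. jog_arm: Moves the arm, as the interface text tells. Its arguments: {"type":"object","properties":{"targets":{"type":"array"}},"required":["targets"]}

```bash
mkdir -p pics; ls; cat > h.py <<'E'
from plant import *
import numpy as np, cv2
from scipy.spatial.transform import Rotation as R
def cam(n):
    p=camera_params(n); f=192/np.tan(np.radians(p["fovy"])/2)
    if n=="wrist":
        s=state(); q=s["tool_rot"]; T=np.eye(4); T[:3,:3]=R.from_quat([q[1],q[2],q[3],q[0]]).as_matrix(); T[:3,3]=s["tool_pos"]
        M=T@np.array(p["hand_eye"])
    else:
        W=np.eye(4); W[:3,:3]=R.from_rotvec(np.ravel(p["rvec"])).as_matrix(); W[:3,3]=np.ravel(p["tvec"]); M=np.linalg.inv(W)
    return f,p["cx"],p["cy"],M
def cloud(d,c):
    f,cx,cy,M=c; v,u=np.mgrid[:384,:512]
    P=np.stack([(u-cx)/f*d,(v-cy)/f*d,d],-1)
    return P@M[:3,:3].T+M[:3,3]
def ray(u,v,z,c):
    f,cx,cy,M=c; r=M[:3,:3]@np.array([(u-cx)/f,(v-cy)/f,1]); o=M[:3,3]
    return o+r*(z-o[2])/r[2]
E
cat > a.py <<'E'
from h import *
for n in ["top","scene"]:
    c=cam(n); im,d=grab_frame(n); cv2.imwrite(f"pics/{n}0.png",im[...,::-1]); np.savez(f"{n}0.npz",im=im,d=d)
    print(n,camera_params(n),c[3][:3,3],(d>0).mean())
s=state(); print(s)
E
python3 a.py; python3 -c "
import cv2,numpy as np
cv2.imwrite('pics/both0.png',cv2.resize(np.vstack([cv2.imread('pics/top0.png')]),(800,600)))"
```

```text
pics
top {'fovy': 56.752014045941664, 'cx': 256.3146633424157, 'cy': 189.01349557406593, 'rvec': array([ 2.10022008, -2.16066663,  0.2076149 ]), 'tvec': array([0.09175654, 0.55757766, 0.95173047])} [0.37773153 0.08982286 1.03651037] 0.9959767659505209
scene {'fovy': 56.86138714687603, 'cx': 253.60611728582148, 'cy': 184.96334712310053, 'rvec': array([ 0.5831958 , -2.57696832,  1.27211445]), 'tvec': array([0.51179702, 0.16748679, 0.84551359])} [0.20483366 0.73373281 0.65158313] 0.9958292643229166
{'time': 0.1, 'joint_pos': array([-1.25202133e+00,  5.32930643e-02,  1.61417670e+00, -3.39837504e-05,
        1.47598208e+00, -1.19042254e-01]), 'joint_vel': array([ 0.00074471, -0.00195393, -0.00191899,  0.00049788,  0.00207003,
        0.00062968]), 'joint_efforts': array([ 3.00138026e-04, -3.94900811e+01, -3.71365178e+01, -9.20293201e-05,
        3.85876803e-03, -9.52222365e-06]), 'tool_pos': array([ 0.26476575, -0.56552116,  0.23017262]), 'tool_rot': array([-9.23278394e-04,  9.76134264e-01,  2.17165916e-01, -1.09510968e-04]), 'contact_force': array([-0.23514414,  0.56073234, -1.3721294 ]), 'ft_torque': array([-0.00125071,  0.01398817, -0.01509834]), 'grasp_force': 0.0, 'gripper_width': 0.9977725515278185}
```

View pics/both0.png

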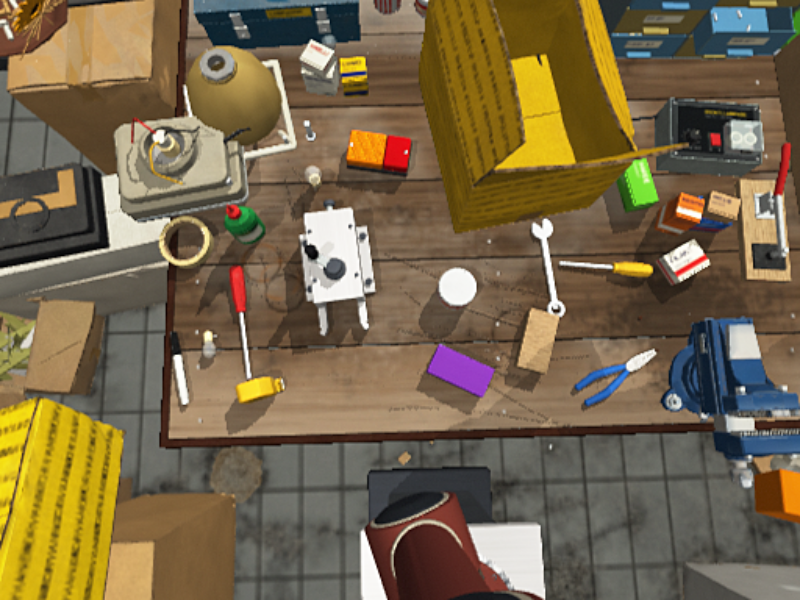

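View pics/scene0.png

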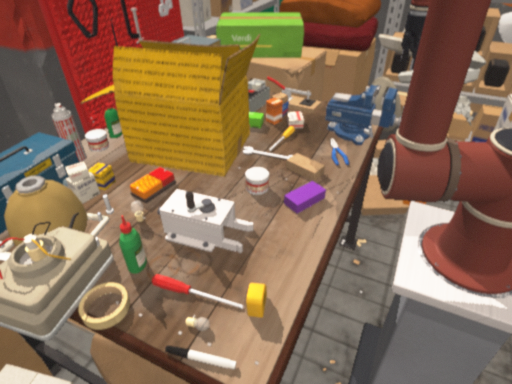

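The top view (800x600) shows the block at about (538,340), touching distance from the spanner head at (555,308). The purple decoy is at (461,370) and the jig at (335,255), with its mouth toward the robot and its knob at about (312,252). The scene view agrees with this layout.

```bash
cat > b.py <<'E'
from h import *
z=np.load("top0.npz"); im,d=z["im"],z["d"]; c=cam("top"); P=cloud(d,c)
hsv=cv2.cvtColor(im,cv2.COLOR_RGB2HSV)
def rect(m,name):
    pts=P[m][:,:2].astype(np.float32); r=cv2.minAreaRect(pts); print(name,m.sum(),"c",np.round(r[0],4),"size",np.round(r[1],4),"ang",round(r[2],2),"zmed",np.round(np.median(P[m][:,2]),4)); return r
v,u=np.mgrid[:384,:512]
print("bench z",np.median(P[250:265,180:260,2]))
Z=P[...,2]
box=lambda a,b,e,f:(u>a)&(u<b)&(v>e)&(v<f)
b=box(322,364,190,245)&(Z>.022)&(Z<.045)&(hsv[...,1]>60)
n,l,st,_=cv2.connectedComponentsWithStats(b.astype(np.uint8)); b=l==1+np.argmax(st[1:,4]); 
r=rect(b,"block"); print(np.round(cv2.boxPoints(r),3).tolist())
j=box(180,245,120,215)&(abs(Z-.08)<.006)
n,l,st,_=cv2.connectedComponentsWithStats(j.astype(np.uint8)); j=l==1+np.argmax(st[1:,4])
r=rect(j,"bridge"); print(np.round(cv2.boxPoints(r),3).tolist())
k=box(180,245,120,215)&(Z>.095)
print("high",k.sum()); 
for lo,hi in((.09,.104),(.104,.12),(.125,.135),(.135,.16)):
    m=k&(Z>lo)&(Z<hi); print(lo,m.sum(), np.round(P[m].mean(0),3) if m.sum() else "", np.round(P[m].min(0),3) if m.sum() else "",np.round(P[m].max(0),3) if m.sum() else "")
g=box(195,245,185,215)&(abs(Z-.024)<.006); rect(g,"guides")
E
python3 b.py
```

```text
bench z 0.0003934450208400442
block 771 c [ 0.473 -0.171] size [0.0555 0.1102] ang 72.9 zmed 0.0323
[[0.41200000047683716, -0.1809999942779541], [0.5180000066757202, -0.21400000154972076], [0.5339999794960022, -0.16099999845027924], [0.42800000309944153, -0.12800000607967377]]
bridge 1573 c [0.6311 0.1946] size [0.1648 0.0882] ang 6.19 zmed 0.0806
[[0.5440000295639038, 0.23000000417232513], [0.5540000200271606, 0.1420000046491623], [0.7179999947547913, 0.1599999964237213], [0.7080000042915344, 0.24699999392032623]]
high 222
0.09 106 [0.609 0.201 0.101] [0.592 0.179 0.095] [0.629 0.235 0.104]
0.104 31 [0.612 0.208 0.11 ] [0.594 0.183 0.104] [0.627 0.23  0.12 ]
0.125 6 [0.618 0.222 0.131] [0.616 0.217 0.126] [0.62  0.228 0.134]
0.135 46 [0.624 0.225 0.143] [0.615 0.216 0.136] [0.633 0.235 0.147]
guides 163 c [0.5288 0.183 ] size [0.0575 0.0887] ang 7.57 zmed 0.0242
```

```bash
cat >> h.py <<'E'
def pose():
    s=state(); q=s["tool_rot"]; return np.array(s["tool_pos"]),R.from_quat([q[1],q[2],q[3],q[0]])
def go(p,yaw,tilt=0):
    """units to TCP p, tool x at yaw deg, tool tip pitched forward (along tool x) by tilt deg"""
    p0,R0=pose(); x=np.array([np.cos(np.radians(yaw)),np.sin(np.radians(yaw)),0]); z=np.array([0,0,-1.]);y=np.cross(z,x)
    Rt=R.from_matrix(np.c_[x,y,z])*R.from_euler('y',tilt,degrees=True)
    return np.round(R0.inv().apply(np.array(p)-p0)/.025,2).tolist(), np.round(np.degrees((R0.inv()*Rt).as_rotvec())/8,2).tolist()
JY=6.19; J0=np.array([.5492,.1857,0])
def jig(x,y=0,z=0):
    c,s=np.cos(np.radians(JY)),np.sin(np.radians(JY)); return J0+[c*x-s*y,s*x+c*y,z]
E
python3 - <<'E'
from h import *
d=np.load("top0.npz")["d"]; P=cloud(d,cam("top")); m=(P[...,0]>.2)&(P[...,0]<.65)&(P[...,1]<-.2)&(P[...,1]>-.6)&(P[...,2]>.04)
for y in np.arange(-.6,-.2,.05):
    k=m&(abs(P[...,1]-y)<.025); print(round(y,2),P[k][:,2].max() if k.sum() else 0)
print(go([.446,-.163,.25],-17.1), go([.446,-.163,.10],-17.1))
E
```

```text
-0.6 0
-0.55 0.17521097136322128
-0.5 0.18253020804994535
-0.45 0.1823719653973609
-0.4 0
-0.35 0
-0.3 0
-0.25 0
([13.39, -11.51, -0.77], [-0.01, 0.0, 5.27]) ([13.39, -11.5, 5.23], [-0.01, 0.0, 5.27])
```

jog_arm(
  targets=[
    [[2,-2,-0.8],[0,0,1],100],
    [[4,-3.5,-0.8],[0,0,2],100],
    [[6,-5,-0.8],[0,0,3],100],
    [[8,-7,-0.8],[0,0,4],100],
    [[10,-8.6,-0.8],[0,0,5.27],100],
    [[11.6,-10,-0.8],[0,0,5.27],100],
    [[13.4,-11.5,-0.8],[0,0,5.27],100],
    [[13.4,-11.5,2],[0,0,5.27],100],
  ],
)

```text
time: 1.1
tool_pos: [0.4504, -0.1634, 0.1946]
tool_rot: [0.002, 0.989, -0.146, 0.006]
contact_force: [0.2, -2.1, -0.5]
gripper_width: 1.0
grasp_force: 0.0
```

```bash
python3 - <<'E'
from h import *
print(pose()[0],go([.446,-.163,.06],-17.1),go([.446,-.163,.003],-17.1))
c=cam("wrist"); im,d=grab_frame("wrist"); P=cloud(d,c)
hsv=cv2.cvtColor(im,cv2.COLOR_RGB2HSV)
m=(abs(P[...,2]-.032)<.007)&(d>0)&(P[...,1]>-.3)&(P[...,1]<-.1)
n,l,st,_=cv2.connectedComponentsWithStats(m.astype(np.uint8)); m=l==1+np.argmax(st[1:,4])
r=cv2.minAreaRect(P[m][:,:2].astype(np.float32)); print(r, np.median(P[m][:,2]))
cv2.imwrite("pics/w1.png",im[...,::-1])
E
```

```text
[ 0.45036778 -0.16344086  0.19458809] ([-0.24, 0.02, 5.38], [0.01, -0.09, 0.04]) ([-0.27, 0.02, 7.66], [0.01, -0.09, 0.04])
((0.474467396736145, -0.1730116456747055), (0.05505932867527008, 0.10949768871068954), 72.7325439453125) 0.03148021113642757
```

View pics/w1.png

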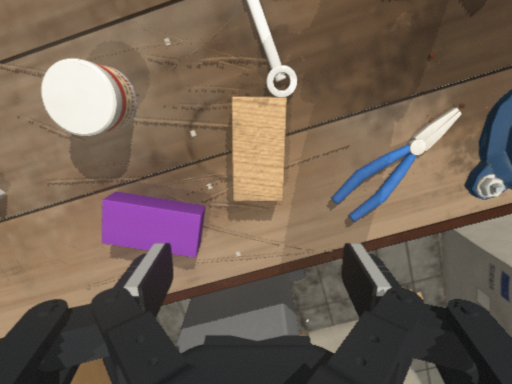

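The wrist view shows the block at (259,150), its far end just clear of the spanner ring at (282,80). The purple decoy at (152,225) leaves room for the left finger. The measured pose agrees with the top view to within 2 mm.

jog_arm(
  targets=[
    [[-0.1,0,2.3],[0,0,0],85],
    [[-0.1,0,4.5],[0,0,0],85],
    [[-0.1,0,5.5],[0,0,0],85],
    [[-0.1,0,5.5],[0,0,0],85],
  ],
)

```text
time: 1.65
tool_pos: [0.4412, -0.1634, 0.0497]
tool_rot: [-0.001, 0.989, -0.149, -0.003]
contact_force: [-0.1, 0.7, 1.0]
gripper_width: 0.848
grasp_force: 0.0
```

```bash
python3 - <<'E'
from h import *
print(pose()[0],go([.4475,-.165,.003],-17.2),state()["contact_force"])
E
```

```text
[ 0.44118111 -0.16339722  0.0497176 ] ([0.27, -0.01, 1.87], [-0.01, 0.05, 0.01]) [-0.06514138  0.68452926  0.96191404]
```

jog_arm(
  targets=[
    [[0.2,0,1],[0,0,0],85],
    [[0.2,0,1.85],[0,0,0],85],
    [[0.2,0,1.85],[0,0,0],60],
    [[0.2,0,1.85],[0,0,0],40],
    [[0.2,0,1.85],[0,0,0],40],
    [[0.2,0,1.85],[0,0,0],40],
    [[0.2,0,1.85],[0,0,0],40],
  ],
)

```text
time: 2.52
tool_pos: [0.4489, -0.1659, 0.0067]
tool_rot: [0.0, 0.989, -0.148, 0.001]
contact_force: [-0.6, -0.3, 2.2]
gripper_width: 0.634
grasp_force: 64.6
```

jog_arm(
  targets=[
    [[0,0,-0.5],[0,0,0],40],
    [[0,0,-2],[0,0,0],40],
    [[0,0,-4.5],[0,0,0],40],
    [[0,0,-4.5],[0,0,0],40],
    [[0,0,-4.5],[0,0,0],40],
  ],
)

```text
time: 3.15
tool_pos: [0.4481, -0.1654, 0.1184]
tool_rot: [0.0, 0.989, -0.148, 0.0]
contact_force: [0.1, 0.2, -1.9]
gripper_width: 0.632
grasp_force: 64.2
```

```bash
python3 - <<'E'
from h import *
# place: grip 28 mm behind block centre; high hover before the mouth
for x,z in((-.14,.15),(-.14,.02),(-.066,.005)): print(jig(x),go(jig(x,0,z),JY))
E
```

```text
[0.41001623 0.17060438 0.        ] ([-5.4, -12.4, -1.26], [0.0, -0.0, -2.91])
[0.41001623 0.17060438 0.        ] ([-5.4, -12.4, 3.94], [0.0, -0.0, -2.91])
[0.48358479 0.17858349 0.        ] ([-2.68, -13.57, 4.54], [0.0, -0.0, -2.91])
```

jog_arm(
  targets=[
    [[-0.8,-2,-0.5],[0,0,-0.5],40],
    [[-1.7,-4,-0.5],[0,0,-1],40],
    [[-2.5,-6,-0.5],[0,0,-1.5],40],
    [[-3.5,-8,-0.5],[0,0,-2],40],
    [[-4.4,-10,-0.5],[0,0,-2.5],40],
    [[-5.6,-12.4,-0.5],[0,0,-2.9],40],
    [[-5.6,-12.4,-0.5],[0,0,-2.9],40],
    [[-5.6,-12.4,-0.5],[0,0,-2.9],40],
  ],
)

```text
time: 4.15
tool_pos: [0.4042, 0.1717, 0.1289]
tool_rot: [0.001, 0.999, 0.054, -0.002]
contact_force: [0.8, 0.4, -2.0]
gripper_width: 0.629
grasp_force: 64.4
```

```bash
python3 - <<'E'
from h import *
c=cam("wrist"); print(pose()[0],pose()[1].as_matrix()[:,0]); im,d=grab_frame("wrist"); P=cloud(d,c); np.savez("w2.npz",im=im,d=d,M=c[3])
cv2.imwrite("pics/w2.png",im[...,::-1])
L=(P-J0); cs,sn=np.cos(np.radians(JY)),np.sin(np.radians(JY)); X=L[...,0]*cs+L[...,1]*sn; Y=-L[...,0]*sn+L[...,1]*cs; Z=P[...,2]
v,u=np.mgrid[:384,:512]
g=(abs(Z-.024)<.006)&(abs(Y)<.07)&(X>-.06)&(X<.0)&(d>0)
for a in np.arange(-.055,0,.01):
    k=g&(abs(X-a)<.003); l=Y[k&(Y>0)]; r=Y[k&(Y<0)]
    print(round(a,3),k.sum(),[np.round(q,4) for q in((l.min(),l.max(),r.max(),r.min()) if len(l) and len(r) else [])])
print(go(jig(-.14,0,.01),JY))
E
```

```text
[0.40420342 0.17173992 0.12894848] [ 0.99415976  0.10785652 -0.0036541 ]
-0.055 0 []
-0.045 210 [np.float64(0.0321), np.float64(0.0429), np.float64(-0.0352), np.float64(-0.0466)]
-0.035 268 [np.float64(0.0286), np.float64(0.0417), np.float64(-0.0316), np.float64(-0.0449)]
-0.025 339 [np.float64(0.0283), np.float64(0.042), np.float64(-0.0315), np.float64(-0.0454)]
-0.015 343 [np.float64(0.0284), np.float64(0.0425), np.float64(-0.0314), np.float64(-0.0455)]
-0.005 355 [np.float64(0.0283), np.float64(0.0426), np.float64(-0.0314), np.float64(-0.0456)]
([0.22, 0.04, 4.77], [0.01, 0.02, -0.01])
```

View pics/w2.png

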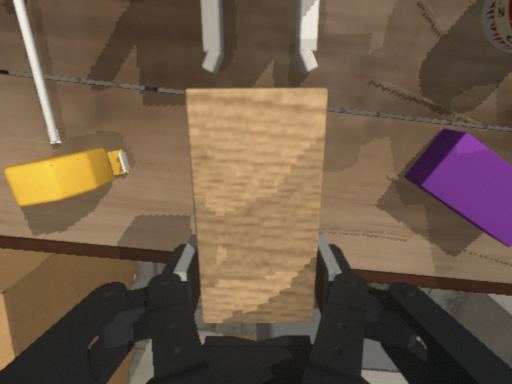

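The wrist view shows the block held straight, its front edge at row 90 (columns 187–327), in line with the guides at columns 212 and 308. I'll compare the block with the channel in this same view.

```bash
python3 - <<'E'
from h import *
z=np.load("w2.npz"); f,cx,cy,_=cam("wrist"); P=cloud(z["d"],(f,cx,cy,z["M"]))
L=(P-J0); cs,sn=np.cos(np.radians(JY)),np.sin(np.radians(JY)); X=L[...,0]*cs+L[...,1]*sn; Y=-L[...,0]*sn+L[...,1]*cs; Z=P[...,2]
b=(abs(Z-.155)<.012)&(abs(Y)<.05); print(np.median(Z[b]),X[b].max())
for a in np.arange(-.13,-.06,.01):
    k=b&(abs(X-a)<.003)&(abs(Y)<.035); print(round(a,3),k.sum(),Y[k].min(),Y[k].max(),(Y[k].min()+Y[k].max())/2)
_,R0=pose(); T=jig(-.1458); print("tcp y in jig",(-(pose()[0]-J0)[0]*sn+(pose()[0]-J0)[1]*cs))
print(go(jig(-.14,-.001,.01),JY))
E
```

```text
0.15362086078343196 -0.06367388058288069
-0.13 1478 -0.032474341024575255 0.03344034324214068 0.00048300110878271227
-0.12 1560 -0.026802725728744287 0.028100315367682364 0.0006487948194690389
-0.11 1655 -0.026811924535210807 0.028273810454531284 0.0007309429596602385
-0.1 1807 -0.026691250240366633 0.028244027344033515 0.0007763885518334412
-0.09 1943 -0.026574570508208717 0.028283074871834155 0.0008542521818127192
-0.08 2153 -0.02668274380480451 0.02821527283991901 0.0007662645175572497
-0.07 2276 -0.02653721871895135 0.028292885864842892 0.0008778335729457704Traceback (most recent call last):
  File "<stdin>", line 6, in <module>
    return umr_minimum(a, axis, None, out, keepdims, initial, where)
ValueError: zero-size array to reduction operation minimum which has no identity
```

```bash
python3 - <<'E'
from h import *
for x in (-.14,-.066): print(go(jig(x,-.0006,.008),JY))
E
```

```text
([0.22, 0.06, 4.85], [0.01, 0.02, -0.01])
([3.18, 0.06, 4.85], [0.01, 0.02, -0.01])
```

jog_arm(
  targets=[
    [[0.2,0.06,2],[0,0,0],40],
    [[0.2,0.06,4],[0,0,0],40],
    [[0.2,0.06,4.85],[0,0,0],40],
    [[0.2,0.06,4.85],[0,0,0],40],
    [[0.2,0.06,4.85],[0,0,0],40],
  ],
)

```text
time: 4.82
tool_pos: [0.4109, 0.1696, 0.0093]
tool_rot: [0.0, 0.999, 0.052, -0.0]
contact_force: [0.2, -0.6, -1.6]
gripper_width: 0.632
grasp_force: 66.7
```

```bash
python3 - <<'E'
from h import *
for x in (-.14,-.066): print(go(jig(x,-.0006,.008),JY))
E
```

```text
([-0.03, -0.02, 0.05], [0.0, 0.0, -0.03])
([2.93, -0.03, 0.05], [0.0, 0.0, -0.03])
```

jog_arm(
  targets=[
    [[0.5,-0.02,0.05],[0,0,-0.03],40],
    [[1,-0.02,0.05],[0,0,-0.03],40],
    [[1.4,-0.02,0.05],[0,0,-0.03],40],
    [[1.8,-0.02,0.05],[0,0,-0.03],40],
    [[2.2,-0.02,0.05],[0,0,-0.03],40],
    [[2.6,-0.02,0.05],[0,0,-0.03],40],
    [[2.9,-0.02,0.05],[0,0,-0.03],40],
    [[2.9,-0.02,0.05],[0,0,-0.03],40],
  ],
)

```text
time: 5.82
tool_pos: [0.4833, 0.1792, 0.0085]
tool_rot: [-0.0, 0.998, 0.055, 0.0]
contact_force: [0.9, -0.7, -1.9]
gripper_width: 0.632
grasp_force: 66.7
```

```bash
python3 - <<'E'
from h import *
print(go(jig(-.066,-.0006,.008),JY))
im,d=grab_frame("wrist"); cv2.imwrite("pics/w3.png",im[...,::-1])
E
```

```text
([0.01, 0.05, 0.02], [-0.0, -0.0, 0.02])
```

View pics/w3.png

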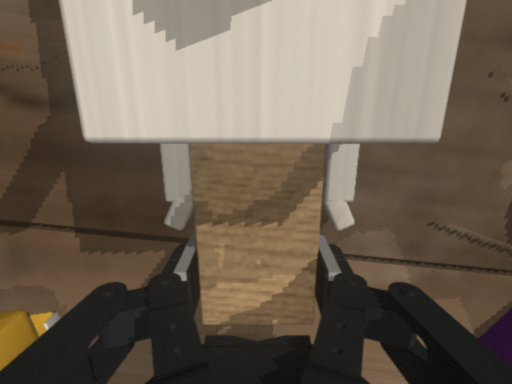

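The block's front end is in the guides and under the bridge, centred with no side force. I'll release it, rise, shut the fingers and tilt for the push.

jog_arm(
  targets=[
    [[0,0.03,0.1],[0,0,0],40],
    [[0,0.03,0.1],[0,0,0],75],
    [[0,0.03,0.1],[0,0,0],75],
    [[0,0.03,0.1],[0,0,0],75],
    [[0,0,-2],[0,0,0],75],
    [[0,0,-4],[0,0,0],0],
    [[-1,0,-5],[0,1,0],0],
    [[-2,0,-5],[0,2,0],0],
  ],
)

```text
time: 6.88
tool_pos: [0.4352, 0.1741, 0.1376]
tool_rot: [-0.009, 0.988, 0.055, 0.144]
contact_force: [-1.0, -0.2, -0.0]
gripper_width: 0.112
grasp_force: 0.0
```

```bash
python3 - <<'E'
from h import *
for x,z,t in ((-.14,.10,50),(-.125,.016,50)): print(go(jig(x,-.0006,z),JY,t))
print(state()["joint_pos"])
E
```

```text
([-1.41, 0.05, 1.15], [-0.02, 4.17, 0.01])
([-1.79, 0.06, 4.54], [-0.02, 4.17, 0.01])
[ 0.24386835 -0.47428377  2.23979635 -0.04173962  1.08860473  1.71813851]
```

jog_arm(
  targets=[
    [[-0.4,0.05,0],[0,1,0],0],
    [[-0.8,0.05,0.2],[0,2,0],0],
    [[-1.0,0.05,0.6],[0,3,0],0],
    [[-1.4,0.05,1.15],[0,4.17,0],0],
    [[-1.4,0.05,1.15],[0,4.17,0],0],
    [[-1.4,0.05,1.15],[0,4.17,0],0],
  ],
)

```text
time: 7.62
tool_pos: [0.4359, 0.1912, 0.1017]
tool_rot: [-0.017, 0.911, 0.048, 0.408]
contact_force: [-0.1, -0.4, -1.0]
gripper_width: 0.001
grasp_force: 0.0
```

```bash
python3 - <<'E'
from h import *
print(go(jig(-.14,-.0006,.1),JY,50), go(jig(-.125,-.0006,.016),JY,50))
print(state()["joint_pos"])
E
```

```text
([-0.8, 0.74, -0.78], [0.08, 0.22, 0.02]) ([-2.91, 0.7, 1.91], [0.08, 0.22, 0.02])
[ 0.38215459 -0.70839723  2.58333641 -0.46721411  0.49115087  2.17225883]
```

```bash
python3 - <<'E'
from h import *
print(go(jig(-.125,-.0006,.1),JY,20))
E
```

```text
([-0.4, 0.73, -0.33], [0.08, -3.53, -0.0])
```

jog_arm(
  targets=[
    [[-0.1,0.2,-0.33],[0.08,-1.2,0],0],
    [[-0.2,0.5,-0.33],[0.08,-2.4,0],0],
    [[-0.4,0.73,-0.33],[0.08,-3.5,0],0],
    [[-0.4,0.73,-0.33],[0.08,-3.5,0],0],
    [[-0.4,0.73,-0.33],[0.08,-3.5,0],0],
  ],
)

```text
time: 8.25
tool_pos: [0.4247, 0.1713, 0.0995]
tool_rot: [-0.009, 0.983, 0.053, 0.176]
contact_force: [-0.3, 0.3, -0.6]
gripper_width: 0.001
grasp_force: 0.0
```

```bash
python3 - <<'E'
from h import *
print(go(jig(-.125,-.0006,.1),JY,20), go(jig(-.125,-.0006,.016),JY,20))
print(state()["joint_pos"])
E
```

```text
([0.02, -0.01, -0.01], [0.0, -0.04, -0.01]) ([-1.15, -0.01, 3.14], [0.0, -0.04, -0.01])
[ 0.25142408 -0.50673862  2.33738008 -0.06090489  0.96054258  1.74138222]
```

jog_arm(
  targets=[
    [[-0.4,0,1],[0,0,0],0],
    [[-0.8,0,2.1],[0,0,0],0],
    [[-1.15,0,3.14],[0,0,0],0],
    [[-1.15,0,3.14],[0,0,0],0],
    [[-1.15,0,3.14],[0,0,0],0],
  ],
)

```text
time: 8.88
tool_pos: [0.4256, 0.1718, 0.0174]
tool_rot: [-0.01, 0.983, 0.053, 0.177]
contact_force: [-0.5, -0.5, 1.2]
gripper_width: 0.001
grasp_force: 0.0
```

```bash
python3 - <<'E'
from h import *
print(state()["tool_pos"],state()["contact_force"],go(jig(-.06,-.0006,.016),JY,20))
print(state()["joint_pos"])
E
```

```text
[0.42558185 0.17184731 0.01743785] [-0.45765703 -0.54997269  1.22338998] ([2.39, 0.01, 0.95], [-0.0, -0.05, -0.0])
[ 0.25197092 -0.34117789  2.37972168 -0.07279697  0.75170767  1.75938932]
```

jog_arm(
  targets=[
    [[0.35,0,0.14],[0,0,0],0],
    [[0.7,0,0.28],[0,0,0],0],
    [[1.05,0,0.42],[0,0,0],0],
    [[1.4,0,0.55],[0,0,0],0],
    [[1.75,0,0.7],[0,0,0],0],
    [[2.1,0,0.82],[0,0,0],0],
    [[2.4,0,0.95],[0,0,0],0],
    [[2.4,0,0.95],[0,0,0],0],
  ],
)

```text
time: 9.88
tool_pos: [0.4906, 0.1785, 0.0154]
tool_rot: [-0.01, 0.983, 0.053, 0.176]
contact_force: [-0.8, 0.5, 0.3]
gripper_width: -0.002
grasp_force: 0.0
```

```bash
python3 - <<'E'
from h import *
print(state()["tool_pos"],state()["contact_force"],go(jig(-.06,-.0006,.016),JY,35),go(jig(-.055,-.0006,.016),JY,50))
print(state()["joint_pos"])
E
```

```text
[0.49058776 0.17848564 0.01542864] [-0.77697138  0.47739575  0.3396693 ] ([-0.03, -0.01, -0.03], [0.0, 1.83, -0.01]) ([0.16, -0.01, 0.03], [0.0, 3.71, -0.01])
[ 0.22902597 -0.14818574  2.23097911 -0.06476549  0.70719174  1.73469251]
```

```bash
python3 - <<'E'
from h import *
for x,t in((-.05,28),(-.04,35),(-.03,42),(-.02,49)):print(go(jig(x,-.0006,.016),JY,t))
E
```

```text
([0.35, -0.01, 0.1], [0.0, 0.96, -0.01])
([0.72, -0.01, 0.24], [0.0, 1.83, -0.01])
([1.1, -0.01, 0.38], [0.0, 2.71, -0.01])
([1.47, -0.01, 0.52], [0.0, 3.58, -0.01])
```

jog_arm(
  targets=[
    [[0.35,0,0.1],[0,0.9,0],0],
    [[0.7,0,0.24],[0,1.8,0],0],
    [[1.1,0,0.38],[0,2.7,0],0],
    [[1.47,0,0.52],[0,3.6,0],0],
    [[1.47,0,0.52],[0,3.6,0],0],
    [[1.47,0,0.52],[0,3.6,0],0],
  ],
)

```text
time: 10.62
tool_pos: [0.5272, 0.1802, 0.0205]
tool_rot: [-0.025, 0.91, 0.049, 0.411]
contact_force: [0.1, -1.0, 0.5]
gripper_width: 0.003
grasp_force: 0.0
```

```bash
python3 - <<'E'
from h import *
print(state()["joint_pos"])
for x in(-.02,.01,.02,.035):print(go(jig(x,-.0006,.015),JY,50))
im,d=grab_frame("scene"); cv2.imwrite("pics/s4.png",cv2.resize(im[130:300,100:330,::-1],None,fx=3,fy=3))
E
```

```text
[ 0.24494843 -0.17041261  2.40890183 -1.02462015  0.11439216  2.68626351]
([-0.1, -0.1, 0.22], [-0.03, 0.18, -0.02])
([0.69, -0.1, 1.12], [-0.03, 0.18, -0.02])
([0.96, -0.1, 1.42], [-0.03, 0.18, -0.02])
([1.36, -0.1, 1.87], [-0.03, 0.18, -0.02])
```

View pics/s4.png

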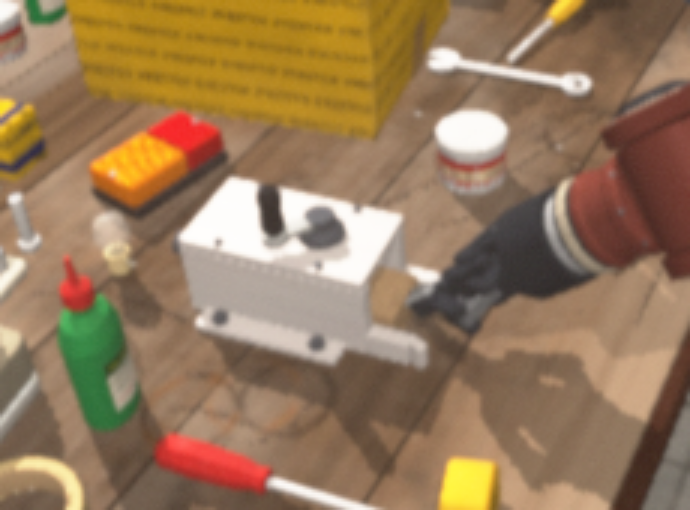

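The scene crop shows the shut fingers at (420,300) behind the block end at (395,290), between the guides, with the gripper body clear of them. The wrist is close to its singularity (j4 at its limit), so I'll back off and turn the tool yaw toward the arm's plane.

```bash
python3 - <<'E'
from h import *
print(state()["joint_pos"])
print(go(jig(-.032,-.0006,.018),12,38)); print(go(jig(-.032,-.0006,.016),15,45))
E
```

```text
[ 0.24496428 -0.17042736  2.40876401 -1.02237346  0.11430888  2.68645995]
([-0.33, -0.1, -0.22], [0.46, -1.32, -0.56])
([-0.39, -0.1, -0.17], [0.77, -0.45, -0.79])
```

jog_arm(
  targets=[
    [[-0.2,-0.05,-0.1],[0.2,-0.6,-0.25],0],
    [[-0.33,-0.1,-0.22],[0.46,-1.3,-0.56],0],
    [[-0.33,-0.1,-0.22],[0.46,-1.3,-0.56],0],
    [[-0.33,-0.1,-0.22],[0.46,-1.3,-0.56],0],
    [[-0.33,-0.1,-0.22],[0.46,-1.3,-0.56],0],
  ],
)

```text
time: 11.3
tool_pos: [0.5193, 0.1818, 0.0201]
tool_rot: [-0.033, 0.939, 0.101, 0.327]
contact_force: [-0.3, 0.2, 0.6]
gripper_width: -0.001
grasp_force: 0.0
```

```bash
python3 - <<'E'
from h import *
print(state()["joint_pos"])
for x in (-.03,-.01,0):print(go(jig(x,-.0006,.015),14,42)); print(go(jig(x,-.0006,.015),16,46))
E
```

```text
[ 0.19857884 -0.19801812  2.35413348  0.01776516  0.31676549  1.54084985]
([-0.12, -0.0, 0.16], [0.17, 0.46, -0.16])
([-0.12, -0.0, 0.16], [0.34, 0.96, -0.34])
([0.5, 0.08, 0.66], [0.17, 0.46, -0.16])
([0.5, 0.08, 0.66], [0.34, 0.96, -0.34])
([0.82, 0.12, 0.9], [0.17, 0.46, -0.16])
([0.82, 0.12, 0.9], [0.34, 0.96, -0.34])
```

```bash
python3 - <<'E'
from h import *
for x,t in ((-.02,41),(-.01,43),(0,45),(.01,45)):print(go(jig(x,-.0006,.014),12.5,t))
E
```

```text
([0.17, 0.04, 0.44], [0.05, 0.34, -0.02])
([0.48, 0.08, 0.69], [0.05, 0.59, -0.01])
([0.79, 0.12, 0.94], [0.05, 0.84, -0.01])
([1.1, 0.16, 1.18], [0.05, 0.84, -0.01])
```

jog_arm(
  targets=[
    [[0.17,0.04,0.44],[0.05,0.34,0],0],
    [[0.33,0.06,0.56],[0.05,0.5,0],0],
    [[0.48,0.08,0.69],[0.05,0.6,0],0],
    [[0.63,0.1,0.82],[0.05,0.8,0],0],
    [[0.79,0.12,0.94],[0.05,0.84,0],0],
    [[0.95,0.14,1.06],[0.05,0.84,0],0],
    [[1.1,0.16,1.18],[0.05,0.84,0],0],
    [[1.1,0.16,1.18],[0.05,0.84,0],0],
  ],
)

```text
time: 12.3
tool_pos: [0.559, 0.1861, 0.0132]
tool_rot: [-0.042, 0.919, 0.099, 0.38]
contact_force: [0.7, -0.6, -0.7]
gripper_width: 0.0
grasp_force: 0.0
```

```bash
python3 - <<'E'
from h import *
print(state()["joint_pos"],state()["contact_force"])
for x,t in ((.01,45),(.015,46),(.02,47),(.025,48),(.03,48),(.035,48)):print(go(jig(x,-.0006,.014),12.5,t))
E
```

```text
[ 0.18377159 -0.08056462  2.31751204  0.19574143  0.12192683  1.35467403] [ 0.68330064 -0.58569691 -0.70218546]
([0.03, -0.0, -0.01], [0.0, 0.0, -0.02])
([0.17, 0.02, 0.13], [0.0, 0.13, -0.02])
([0.31, 0.04, 0.27], [0.01, 0.25, -0.02])
([0.45, 0.06, 0.41], [0.01, 0.38, -0.02])
([0.59, 0.08, 0.55], [0.01, 0.38, -0.02])
([0.73, 0.11, 0.69], [0.01, 0.38, -0.02])
```

jog_arm(
  targets=[
    [[0.09,0.01,0.07],[0,0,0],0],
    [[0.16,0.02,0.14],[0,0,0],0],
    [[0.16,0.02,0.14],[0,0,0],0],
  ],
)

```text
time: 12.68
tool_pos: [0.5637, 0.1867, 0.0132]
tool_rot: [-0.042, 0.919, 0.099, 0.38]
contact_force: [-0.6, 0.4, 0.5]
gripper_width: 0.002
grasp_force: 0.0
```

jog_arm(
  targets=[
    [[0.07,0.01,0.07],[0,0,0],0],
    [[0.14,0.02,0.14],[0,0,0],0],
    [[0.14,0.02,0.14],[0,0,0],0],
  ],
)

```text
time: 13.05
tool_pos: [0.5684, 0.1873, 0.013]
tool_rot: [-0.042, 0.919, 0.099, 0.38]
contact_force: [-1.5, 0.5, 0.4]
gripper_width: 0.004
grasp_force: 0.7
```

```bash
python3 - <<'E'
from h import *
print(state()["joint_pos"],state()["contact_force"])
for x,t in ((.02,45),(.03,45)):print(go(jig(x,-.0006,.014),12.5,t))
E
```

```text
[ 0.18219206 -0.05602213  2.29478605  0.20700777  0.12150455  1.34229407] [-1.48567457  0.48958975  0.37777917]
([0.05, 0.01, -0.01], [0.0, 0.01, -0.02])
([0.33, 0.05, 0.27], [0.0, 0.01, -0.02])
```

jog_arm(
  targets=[
    [[0.07,0.01,0.07],[0,0,0],0],
    [[0.14,0.02,0.14],[0,0,0],0],
    [[0.14,0.02,0.14],[0,0,0],0],
  ],
)

```text
time: 13.42
tool_pos: [0.5691, 0.1877, 0.0095]
tool_rot: [-0.042, 0.92, 0.1, 0.376]
contact_force: [-22.4, -4.4, 11.6]
gripper_width: 0.004
grasp_force: 11.1
```

jog_arm(
  targets=[
    [[0.07,0.01,0.07],[0,0,0],0],
    [[0.07,0.01,0.07],[0,0,0],0],
  ],
)

```text
time: 13.68
tool_pos: [0.5693, 0.1879, 0.0074]
tool_rot: [-0.042, 0.921, 0.1, 0.373]
contact_force: [-32.0, -4.7, 15.9]
gripper_width: -0.005
grasp_force: 14.8
```

The block is home: the reaction is 32 N with the block end about 28 mm inside the bridge. Backing off now.

jog_arm(
  targets=[
    [[-0.3,-0.04,-0.35],[0,0,0],0],
    [[-0.7,-0.1,-0.75],[0,-0.3,0],0],
    [[-1.1,-0.16,-1.2],[0,-1,0],0],
    [[-1.4,-0.2,-1.5],[0,-2,0],0],
    [[-1.4,-0.2,-2],[0,-3,0],0],
    [[-1,-0.2,-3.5],[0,-4,0],0],
    [[-1,-0.2,-5],[0,-5,0],0],
    [[-1,-0.2,-6.5],[0,-5.5,0],0],
  ],
)

```text
time: 14.68
tool_pos: [0.4463, 0.1644, 0.1127]
tool_rot: [-0.001, 0.994, 0.108, 0.008]
contact_force: [0.2, -0.1, -0.0]
gripper_width: -0.002
grasp_force: 0.0
```

```bash
python3 - <<'E'
from h import *
print(state()["joint_pos"],pose()[0],state()["contact_force"])
print(go([.52,.19,.24],JY))
E
```

```text
[ 1.95484138e-01 -2.22464831e-01  2.07550457e+00  1.58548681e-03
  1.27168846e+00  1.55014227e+00] [0.44630765 0.16444702 0.11265482] [ 0.19528321 -0.07801142 -0.02046269]
([3.18, -0.37, -5.04], [-0.01, -0.12, 0.77])
```

jog_arm(
  targets=[
    [[0,0,-2],[0,-0.1,0.4],50],
    [[1,0,-4],[0,-0.1,0.77],50],
    [[2,-0.2,-5],[0,-0.1,0.77],50],
    [[3.2,-0.4,-5],[0,-0.1,0.77],50],
    [[3.2,-0.4,-5],[0,-0.1,0.77],50],
    [[3.2,-0.4,-5],[0,-0.1,0.77],50],
  ],
)

```text
time: 15.42
tool_pos: [0.5189, 0.1905, 0.2361]
tool_rot: [-0.001, 0.999, 0.054, 0.001]
contact_force: [-0.6, 0.9, 0.0]
gripper_width: 0.5
grasp_force: 0.0
```

```bash
cat > k.py <<'E'
from h import *
c=cam("wrist"); im,d=grab_frame("wrist"); P=cloud(d,c); v,u=np.mgrid[:384,:512]
k=(P[...,2]>.138)&(P[...,2]<.15)&(d>0)&(np.hypot(P[...,0]-.604,P[...,1]-.1916)<.06)
r=cv2.minEnclosingCircle(P[k][:,:2].astype(np.float32)); print("knob top",k.sum(),r,np.median(P[k][:,2]))
h=(P[...,2]>.09)&(np.hypot(P[...,0]-.604,P[...,1]-.1916)<.02); print("hub z",np.percentile(P[h][:,2],[50,90,100]))
j=(abs(P[...,2]-.08)<.006)&(d>0); print(np.round(P[j].min(0),3),np.round(P[j].max(0),3))
cv2.imwrite("pics/k.png",im[...,::-1])
K=np.array([*r[0],0]); a=J0+jig(.055)-J0; print("axis",a,"radius",np.hypot(*(K-a)[:2]),"ang world deg",np.degrees(np.arctan2(*(K-a)[1::-1])))
E
python3 k.py
```

```text
knob top 607 ((0.6264531016349792, 0.22434966266155243), 0.010326215997338295) 0.1427793090911442
hub z [0.10221712 0.37829291 0.37829291]
[0.548 0.141 0.076] [0.684 0.242 0.086]
axis [0.60387934 0.19163042 0.        ] radius 0.03975076752035699 ang world deg 55.397306742642044
```

View pics/k.png

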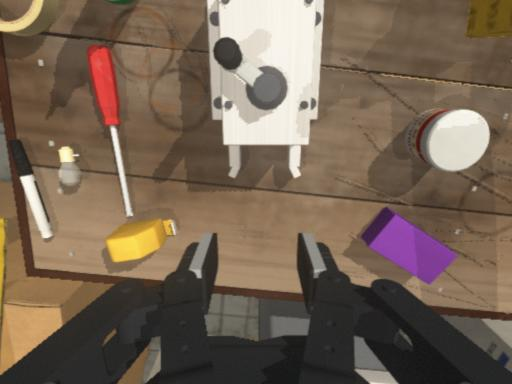

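The wrist view shows the knob at (228,53) and the hub at (266,88). The measured knob height (143 mm), radius (39.8 mm) and diameter (20.6 mm) all match the given values. From any allowed start angle, winding 10.2 rad (584°) lands between 13.7 and 16.7 rad, which is past 4 N and short of the end stop.

```bash
python3 - <<'E'
from h import *
print(go([.6264,.2243,.2],JY),go([.6264,.2243,.108],JY))
E
```

```text
([4.43, -0.88, 1.45], [-0.02, -0.01, 0.0]) ([4.42, -0.87, 5.13], [-0.02, -0.01, 0.0])
```

jog_arm(
  targets=[
    [[2.2,-0.44,0],[0,0,0],60],
    [[4.4,-0.88,0.7],[0,0,0],60],
    [[4.42,-0.88,1.45],[0,0,0],60],
    [[4.42,-0.88,1.45],[0,0,0],60],
    [[4.42,-0.88,1.45],[0,0,0],60],
  ],
)

```text
time: 16.1
tool_pos: [0.6262, 0.2245, 0.202]
tool_rot: [-0.001, 0.999, 0.054, 0.002]
contact_force: [0.5, 0.1, 0.1]
gripper_width: 0.599
grasp_force: 0.0
```

```bash
python3 - <<'E'
from h import *
print(pose()[0],go([.6264,.2243,.108],JY))
E
```

```text
[0.62619587 0.22447693 0.20198349] ([-0.01, 0.02, 3.76], [-0.02, -0.02, 0.0])
```

jog_arm(
  targets=[
    [[0,0,1.5],[0,0,0],60],
    [[0,0,3],[0,0,0],60],
    [[0,0,3.75],[0,0,0],60],
    [[0,0,3.75],[0,0,0],30],
    [[0,0,3.75],[0,0,0],10],
    [[0,0,3.75],[0,0,0],10],
    [[0,0,3.75],[0,0,0],10],
    [[0,0,3.75],[0,0,0],10],
  ],
)

```text
time: 17.1
tool_pos: [0.6281, 0.2254, 0.1091]
tool_rot: [-0.002, 0.999, 0.054, 0.002]
contact_force: [-1.5, 1.4, 6.1]
gripper_width: 0.214
grasp_force: 59.1
```

```bash
cat > arc.py <<'E'
from h import *
import sys
step=float(sys.argv[1]); n=int(sys.argv[2])
p,R0=pose(); A=jig(.055); th=np.arctan2(p[1]-A[1],p[0]-A[0]); print("now deg",np.degrees(th),"r",np.hypot(*(p-A)[:2]),"z",p[2],"F",state()["contact_force"],"w",state()["gripper_width"])
for i in range(1,n+1):
    t=th-np.radians(step*i); q=A+[.0398*np.cos(t),.0398*np.sin(t),.108]
    print(np.round(R0.inv().apply(q-p)/.025,2).tolist())
E
python3 arc.py 20 8
```

```text
now deg 54.34417123999753 r 0.04160865713022534 z 0.10909120419228306 F [-1.51538994  1.36873967  6.05972181] w 0.2139388202678822
[0.29, 0.49, 0.04]
[0.46, 1.01, 0.04]
[0.45, 1.57, 0.04]
[0.24, 2.08, 0.04]
[-0.13, 2.49, 0.04]
[-0.62, 2.75, 0.03]
[-1.16, 2.83, 0.03]
[-1.7, 2.72, 0.03]
```

jog_arm(
  targets=[
    [[0.29,0.49,0],[0,0,0],10],
    [[0.46,1.01,0],[0,0,0],10],
    [[0.45,1.57,0],[0,0,0],10],
    [[0.24,2.08,0],[0,0,0],10],
    [[-0.13,2.49,0],[0,0,0],10],
    [[-0.62,2.75,0],[0,0,0],10],
    [[-1.16,2.83,0],[0,0,0],10],
    [[-1.7,2.72,0],[0,0,0],10],
  ],
)

```text
time: 18.1
tool_pos: [0.5936, 0.1536, 0.109]
tool_rot: [-0.003, 0.999, 0.054, 0.004]
contact_force: [5.9, 7.7, 4.3]
gripper_width: 0.211
grasp_force: 59.2
```

```bash
python3 arc.py 22 8
```

```text
now deg -105.07971563790765 r 0.03939354070751786 z 0.10898620184651202 F [5.92976849 7.72929194 4.33937209] w 0.21119575511860006
[-0.52, -0.31, 0.04]
[-0.87, -0.8, 0.04]
[-1.02, -1.39, 0.04]
[-0.93, -1.99, 0.04]
[-0.63, -2.52, 0.05]
[-0.15, -2.89, 0.05]
[0.44, -3.05, 0.06]
[1.04, -2.99, 0.06]
```

jog_arm(
  targets=[
    [[-0.52,-0.31,0],[0,0,0],10],
    [[-0.87,-0.8,0],[0,0,0],10],
    [[-1.02,-1.39,0],[0,0,0],10],
    [[-0.93,-1.99,0],[0,0,0],10],
    [[-0.63,-2.52,0],[0,0,0],10],
    [[-0.15,-2.89,0],[0,0,0],10],
    [[0.44,-3.05,0],[0,0,0],10],
    [[1.04,-2.99,0],[0,0,0],10],
  ],
)

```text
time: 19.1
tool_pos: [0.6101, 0.2316, 0.109]
tool_rot: [-0.003, 0.999, 0.055, 0.001]
contact_force: [-1.2, 2.7, 9.3]
gripper_width: 0.21
grasp_force: 60.0
```

```bash
python3 arc.py 22 8
```

```text
now deg 81.21481739454065 r 0.040434074909055095 z 0.1090289357378423 F [-1.18985876  2.68874594  9.32946693] w 0.21033614150624466
[0.54, 0.29, 0.04]
[0.95, 0.74, 0.04]
[1.15, 1.31, 0.04]
[1.13, 1.92, 0.03]
[0.88, 2.48, 0.03]
[0.45, 2.9, 0.03]
[-0.12, 3.13, 0.02]
[-0.73, 3.12, 0.02]
```

jog_arm(
  targets=[
    [[0.54,0.29,0],[0,0,0],10],
    [[0.95,0.74,0],[0,0,0],10],
    [[1.15,1.31,0],[0,0,0],10],
    [[1.13,1.92,0],[0,0,0],10],
    [[0.88,2.48,0],[0,0,0],10],
    [[0.45,2.9,0],[0,0,0],10],
    [[-0.12,3.13,0],[0,0,0],10],
    [[-0.73,3.12,0],[0,0,0],10],
  ],
)

```text
time: 20.1
tool_pos: [0.6014, 0.1517, 0.109]
tool_rot: [-0.003, 0.999, 0.054, 0.004]
contact_force: [3.8, 10.1, 4.7]
gripper_width: 0.209
grasp_force: 59.7
```

```bash
python3 arc.py 15 6
```

```text
now deg -93.53887444707813 r 0.039965863004188855 z 0.1089635460970395 F [ 3.81058581 10.13587218  4.67382321] w 0.20883286966826908
[-0.4, -0.13, 0.04]
[-0.75, -0.35, 0.03]
[-1.03, -0.66, 0.03]
[-1.22, -1.02, 0.04]
[-1.32, -1.43, 0.04]
[-1.3, -1.84, 0.04]
```

jog_arm(
  targets=[
    [[-0.4,-0.13,0],[0,0,0],10],
    [[-0.75,-0.35,0],[0,0,0],10],
    [[-1.03,-0.66,0],[0,0,0],10],
    [[-1.22,-1.02,0],[0,0,0],10],
    [[-1.32,-1.43,0],[0,0,0],10],
    [[-1.32,-1.43,0],[0,0,0],10],
  ],
)

```text
time: 20.85
tool_pos: [0.567, 0.1836, 0.1091]
tool_rot: [-0.002, 0.998, 0.055, 0.007]
contact_force: [10.7, 4.2, 0.7]
gripper_width: 0.21
grasp_force: 59.2
```

```bash
python3 arc.py 10 2
```

```text
now deg -167.74044579698557 r 0.037729403779373324 z 0.10905264440849105 F [10.74992962  4.1696109   0.66439645] w 0.20952481644642362
[-0.09, -0.27, 0.04]
[-0.04, -0.54, 0.04]
```

jog_arm(
  targets=[
    [[0,0,0],[0,0,0],60],
    [[0,0,0],[0,0,0],60],
    [[0,0,0],[0,0,0],60],
    [[0,0,-1.5],[0,0,0],60],
    [[0,0,-3],[0,0,0],60],
    [[-2,0,-5],[0,0,0],60],
    [[-2,0,-5],[0,0,0],60],
    [[-2,0,-5],[0,0,0],60],
  ],
)

```text
time: 21.85
tool_pos: [0.5133, 0.1765, 0.2315]
tool_rot: [-0.001, 0.999, 0.054, 0.001]
contact_force: [0.6, -0.1, -1.0]
gripper_width: 0.604
grasp_force: 0.0
```

```bash
python3 k.py; python3 - <<'E'
from h import *
im,d=grab_frame("scene"); cv2.imwrite("pics/s6.png",cv2.resize(im[150:270,110:290,::-1],None,fx=4,fy=4)); print(state()["contact_force"])
E
```

```text
knob top 487 ((0.5666217803955078, 0.18210352957248688), 0.010141405276954174) 0.14266578585271888
hub z [0.10203355 0.37381413 0.37381413]
[ 0.547 -0.035  0.074] [0.698 0.24  0.086]
axis [0.60387934 0.19163042 0.        ] radius 0.038456304193939965 ang world deg -165.6566026956577
[ 0.68372306 -0.48932713 -0.32076537]
```

View pics/s6.png

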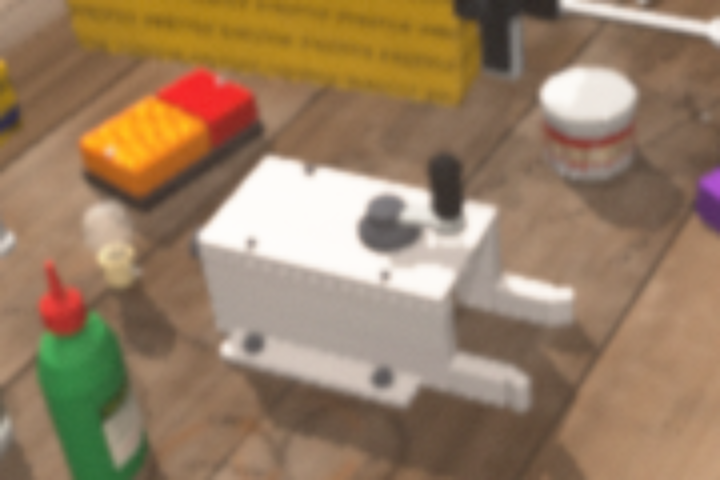

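The scene crop shows the crank turned about 581° with the knob now at (446,185) on the near side. The channel is empty in front of the bridge, the block is inside, and the gripper is clear of everything. Handing in.

```bash
python3 -c "
from plant import *
print(job_done())"
```

```text
the job is handed in; nothing more can be done
None
```

I slid the block in until it pushed back with 32 N, taken as contact with the depth stop, then wound the crank about 10.1 rad clockwise (an estimated 6 N or more of clamp force, not measured), let go and handed the job in after about 22 s of the 72 s; no verdict came back.

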